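Lay the standing test cartons flat on their mats

TASK

Two test cartons with a teal panel were left standing on end on the orange mats, but the discs inside must lie level while they warm up: gently push each one over with the fingertips so that it lies flat on its own mat, teal panel facing up. Do not grip or lift them, and leave the pink-panelled carton standing and everything else where it is.

Things in the scene. Friction and masses are not known exactly. Their poses are not given: they have to be found in the camera images.
- carton_1: white carton with a teal panel, a rigid closed box 45 (x) x 90 (y) x 150 (z) mm, 0.17 to 0.35 kg, loose, standing on its 45 x 90 end on mat_1. Origin: centre of the end it stands on; z along its length (up at the start); x points out of the 90 x 150 face with the teal panel, which also folds over a strip of the top end and faces off the mat's nearer short end within about 7 degrees
- carton_1_mid (a point): centre of carton_1 (75 mm from either end); about 78 mm above the work surface while it stands, about 25 mm once it lies flat. Pushed near its top on the panel face, the carton pivots on its far bottom edge without sliding, passes balance at about 17 degrees and falls by itself along the mat, panel up
- mat_1: fixed orange mat, 280 (x) x 180 (y) x 3 mm, flat on the work surface. Origin: centre of its underside, x along its length, z up. carton_1 stands on it, about 85 mm from the centre towards +x
- carton_2: white carton with a teal panel, a rigid closed box 45 (x) x 90 (y) x 150 (z) mm, 0.17 to 0.35 kg, loose, standing on its 45 x 90 end on mat_2. Origin: centre of the end it stands on; z along its length (up at the start); x points out of the 90 x 150 face with the teal panel, which also folds over a strip of the top end and faces off the mat's nearer short end within about 7 degrees
- carton_2_mid (a point): centre of carton_2 (75 mm from either end); about 78 mm above the work surface while it stands, about 25 mm once it lies flat. Pushed near its top on the panel face, the carton pivots on its far bottom edge without sliding, passes balance at about 17 degrees and falls by itself along the mat, panel up
- mat_2: fixed orange mat, 280 (x) x 180 (y) x 3 mm, flat on the work surface. Origin: centre of its underside, x along its length, z up. carton_2 stands on it, about 85 mm from the centre towards +x
- carton_pink: carton of the same size and make but with a pink panel, standing on end on the bare work surface between the two mats; to be left standing. Origin: centre of its underside, x out of the pink panel, z up
- jar: closed jar with a red cap, 60 mm across, 75 mm high, beyond the mats; leave alone. Origin: centre of its underside
- spray: bottle with a blue cap, 60 mm across, 120 mm high, beyond the mats; leave alone. Origin: centre of its underside
- pot: open grey cup, 70 mm across, 80 mm high, beyond the mats; leave alone. Origin: centre of its underside
- pen: black and green marker pen, 12 mm thick, 120 mm long along x, lying between the robot and the pink carton; leave alone. Origin: under its middle
Mind the look-alikes: they are no part of the job. What is shaped like the carton_2 but brown or yellow is not meant.

How it is judged:
At the end, for the whole second after the job is handed in: Both teal cartons lie flat and at rest on their own mats with the teal panel up (within 7 degrees), each carton's centre within 70 mm of its mat's centre along the mat and 50 mm across it; the pink carton still stands (angle between each of carton_1, carton_2's own x axis and vertical below 0.12 rad and height (world z) of each of carton_1_mid, carton_2_mid below 0.036 m and x of carton_1_mid in the frame of mat_1 between -0.07 and 0.07 m and y of carton_1_mid in the frame of mat_1 between -0.05 and 0.05 m and linear speed of each of carton_1, carton_2 below 0.02 m/s and angular speed of each of carton_1, carton_2 below 0.2 rad/s and x of carton_2_mid in the frame of mat_2 between -0.07 and 0.07 m and y of carton_2_mid in the frame of mat_2 between -0.05 and 0.05 m and angle between carton_pink's own z axis and vertical below 0.1 rad); the robot touches nothing.
It fails at once if a teal carton is lifted off its mat (height (world z) of any of carton_1_mid, carton_2_mid above 0.105 m or height (world z) of any of carton_1, carton_2 above 0.06 m).
It fails at once if a teal carton is squeezed or pushed with more than 30 N (contact force between the fingers and carton_1 above 30 N or contact force between the fingers and carton_2 above 30 N).
It fails at once if the pink carton is moved more than 20 mm or tipped (distance of carton_pink from where it was at the start of the episode above 0.02 m or angle between carton_pink's own z axis and vertical above 0.2 rad).
It fails at once if the jar, bottle, cup or pen is moved more than 30 mm (distance of any of jar, spray, pot, pen from where it was at the start of the episode above 0.03 m).
It also fails if it takes over 46 s, if anything falls off the work surface, if the arm or the gripper's body presses on something with over 40 N, if the wrist force passes 120 N, or if a joint passes its speed limit or range.

ROBOT

A 6-joint arm with a two-finger parallel gripper is mounted at the origin on the work surface. World frame = base frame: x ahead of the robot, y to its left, z up, the work surface at z = 0. Lengths are in m, angles in rad, forces in N, time in s.
With the tool pointing down it reaches from about 0.425 to 0.95 m from the base axis. Payload 3.5 kg.
Tool frame: the origin (TCP) lies at the very end of the fingers, on their centre line; the grasp point (between the pads) lies 19 mm behind it; z points along the fingers, y is the direction in which the jaws open and shut (so a half turn about z gives the same grasp; the last joint's range is limited). The gripper opens to 85 mm and grips with 20 to 120 N. Pads are 22 mm wide; open, the fingers measure 114 mm over their backs; the gripper's body (76 mm by 85 mm) begins 54 mm behind the grasp point. The pads swing forward as they close: fully open they stand 13 mm farther back than shut.
Start: joints at [1.093, 0.286, 1.577, -0, 1.279, -0.15], TCP at [0.217, 0.639, 0.231] pointing down, gripper open.
Joint ranges: [-2.77, 2.77], [-0.9, 2.22], [0.21, 2.48], [-1.53, 4.67], [0.24, 2.81], [-2.84, 2.84]. Speed limits (rad/s): [2.79, 2.79, 3.14, 3.14, 3.14, 3.14].

INTERFACE

Orientations are given as a unit quaternion [x, y, z, w].
In Python, from plant import get_state, read_camera, sign_off gives the robot as it stands.
- The arm moves only by the tool step_arm, never from a script. Its argument "targets" is a list that holds one entry, the list of rows, each a list of 5 numbers: the opening, from 0 (shut) to 1 (fully open), then the shift along the tool's x, y, z each as a share of 4 cm, from -1 to 1, then the turn about the tool's z as a share of 5 degrees, from -1 to 1. A call has 1 to 10 rows; each row shifts and turns the commanded pose from where the row before left it, along the tool's axes as they then stand; what a row does not reach is not made up. A row lasts 1/12 s, in which the tool goes at most 41.7 mm and 7.16 degrees, less where a joint would pass 70% of its speed; a pose out of reach is approached as far as the arm can. A call with a number of a shift or a turn outside -1 to 1 is refused whole. A call with a gripper value outside its range is refused whole. The fingers move at their own pace and stop on an object; "squeeze" is the grip in N (left out, the last holds). Time passes only in rows, so rows that do not move let the fingers close. It gives the time, the measured TCP pose, the force and the opening at its end, in the units of the state.
- get_state(): the state, without advancing time (a new reading comes with each control period).
- read_camera(name): name is "side" or "top" or "wrist"; returns a dict with "pixels" (480x640x3 uint8, red, green, blue), "range_z" (480x640 float32, m along the optical axis (not along the pixel's ray), 0 where there is no reading), "mtx" (3x3 intrinsics, pixels), "rvec" (rotation vector, rad) and "tvec" (3), from world to camera coordinates, as OpenCV has them. Camera axes: x right, y down, z forward; pixel columns grow to the right and rows downward; lengths in m; the calibration is good to about 2 mm. A picture is of the moment at which its call begins.
- sign_off(): hands the job in, once; it reports no verdict.
The state is a dict: "time": time; "qpos": joint angles; "dq": joint speeds; "joint_efforts": joint torques, N m; "eef_pos": TCP position; "tcp_rot": TCP orientation; "contact_force": force on the tool from outside, world axes, zero at the start; "wrist_torque": the same for the moment, N m; "opening": opening from 0.0 (shut) to 1.0 (fully open).
Only numpy, scipy, OpenCV 4.12 (cv2) and the standard library are available. Lean on these libraries where they do the work, as an engineer would, in place of code of your own. Each camera call takes 0.05 s, during which the arm holds its last target.

## Working session

There is one attempt and no reset: what is moved stays moved. The work goes in short steps, Python scripts to look and compute and a tool call to move; the robot and the scene stay as the last step left them, time stands still between calls to the robot, and variables do not carry over. Pictures are saved under pics/ and viewed, and the job is handed in when it is done.

Besides the shell and the picture viewer there is one more tool, called after "Request:" as name(argument=value, ...), one argument or row to a line, values as JSON. step_arm: Moves the arm, as the interface text tells. Shift numbers are shares of 4 cm and turn numbers shares of 5 degrees, none past 1 either way. Its arguments: {"type":"object","properties":{"targets":{"type":"array"},"squeeze":{"type":"number"}},"required":["targets"]}

```bash
mkdir -p pics; cat > h.py <<'E'
from plant import get_state, read_camera, sign_off
import numpy as np, cv2
def cam(n):
    d=read_camera(n); d['R']=cv2.Rodrigues(np.array(d['rvec'],float))[0]; d['t']=np.array(d['tvec'],float).ravel(); d['K']=np.array(d['mtx'],float); return d
def pts(d):
    z=d['range_z']; v,u=np.mgrid[:480,:640]; K=d['K']
    P=np.stack([(u-K[0,2])/K[0,0]*z,(v-K[1,2])/K[1,1]*z,z],-1)
    return (P-d['t'])@d['R']
def save(d,f): cv2.imwrite('pics/'+f,d['pixels'][:,:,::-1])
E
python3 - <<'E'
from h import *
s=get_state(); print({k:np.round(v,3) for k,v in s.items()})
for n in ('top','side'):
    d=cam(n); save(d,n+'0.png'); np.savez(n+'0.npz',**{k:d[k] for k in('pixels','range_z','K','R','t')}); print(n,-d['R'].T@d['t'])
E
```

```text
{'time': np.float64(0.0), 'qpos': array([ 1.093,  0.287,  1.578, -0.   ,  1.279, -0.15 ]), 'dq': array([ 0.   ,  0.   , -0.001,  0.001,  0.001,  0.001]), 'joint_efforts': array([-0.0000e+00, -4.0600e+01, -2.9262e+01, -0.0000e+00,  6.0000e-03,
        0.0000e+00]), 'eef_pos': array([0.217, 0.638, 0.23 ]), 'tcp_rot': array([ 0.163,  0.987, -0.001, -0.   ]), 'contact_force': array([-0.042, -0.015, -0.137]), 'wrist_torque': array([-0.068,  0.022, -0.036]), 'opening': np.float64(0.999)}
top [ 0.42451028 -0.08309864  1.15273019]
side [0.35916745 0.63789626 0.59625986]
```

View pics/top0.png

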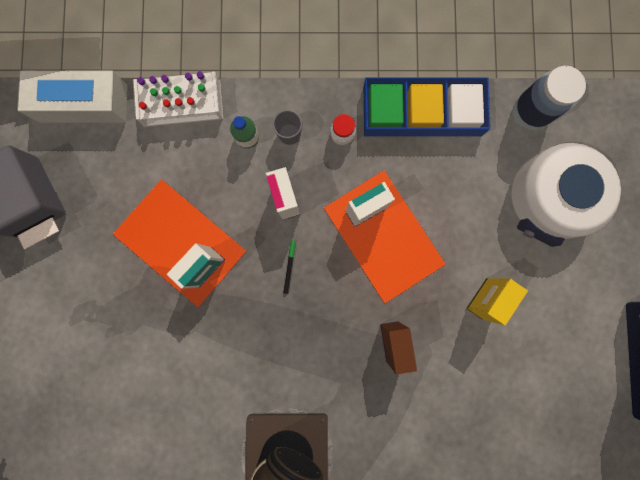

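View pics/side0.png

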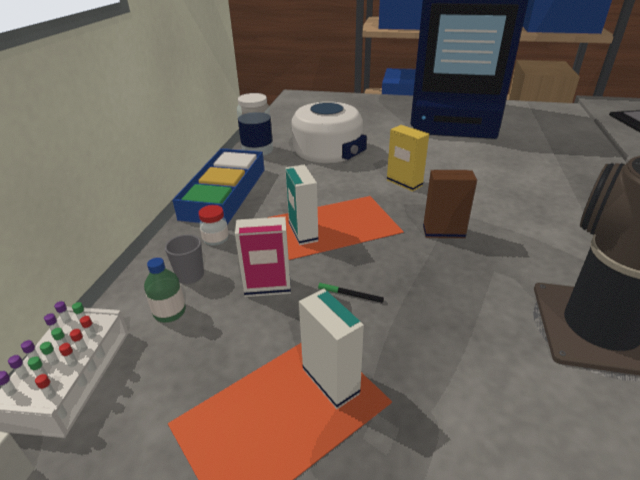

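The top view shows five standing cartons: teal at (197,265) on the left mat, teal at (370,203) on the right mat, pink at (283,193), brown at (398,348) and yellow at (498,300). The two on the orange mats with teal panels fit the description. I'll confirm this with a crop and measure them.

```bash
cat > m.py <<'E'
from h import *
d=dict(np.load('top0.npz')); P=pts(d); hsv=cv2.cvtColor(d['pixels'],cv2.COLOR_RGB2HSV)
H,S,V=[hsv[...,i].astype(int) for i in range(3)]
K,R,t=d['K'],d['R'],d['t']
def ray(u,v,z):
    r=R.T@np.array([(u-K[0,2])/K[0,0],(v-K[1,2])/K[1,1],1]); c=-R.T@t; return c+r*(z-c[2])/r[2]
org=((H<12)&(S>170)&(V>130)&(P[...,2]<0.02)).astype(np.uint8)
teal=(H>78)&(H<98)&(S>100)
lab=cv2.connectedComponentsWithStats(org)
for i in range(1,lab[0]):
    if lab[2][i,4]<2000: continue
    m=lab[1]==i; hull=cv2.convexHull(np.argwhere(m)[:,::-1].astype(np.float32))
    W=np.array([ray(u,v,0.003)[:2] for (u,v) in hull[:,0]],np.float32)
    r=cv2.minAreaRect(W); print('mat',lab[3][i],'world rect',np.round(r[0],4),np.round(r[1],4),round(r[2],1)); print(np.round(cv2.boxPoints(r),3).tolist())
# box tops
top=((P[...,2]>0.143)&(P[...,2]<0.165)).astype(np.uint8)
lab=cv2.connectedComponentsWithStats(top)
for i in range(1,lab[0]):
    if lab[2][i,4]<100: continue
    m=lab[1]==i; r=cv2.minAreaRect(P[m][:,:2].astype(np.float32))
    tm=m&teal
    print('top',lab[3][i].round(),lab[2][i,4],'c',np.round(r[0],4),np.round(r[1],4),round(r[2],1),'z',np.median(P[m][:,2]).round(4),'teal',tm.sum(),P[tm].mean(0).round(4) if tm.sum() else '')
    print('   ',np.round(cv2.boxPoints(r),3).tolist())
im=d['pixels'][140:320,100:470,::-1]; cv2.imwrite('pics/crop.png',cv2.resize(im,None,fx=2.1,fy=2.1,interpolation=cv2.INTER_CUBIC))
for n,(u,v) in dict(pink=(287,190),pen=(290,265),jar=(343,127),spray=(242,128),brown=(395,330)).items(): print(n,P[v,u].round(3))
E
python3 m.py
```

```text
mat [386.73080815 241.69148475] world rect [ 0.5225 -0.2388] [0.2787 0.1797] 32.2
[[0.3569999933242798, -0.2370000034570694], [0.4519999921321869, -0.3889999985694885], [0.6880000233650208, -0.2409999966621399], [0.5929999947547913, -0.08900000154972076]]
mat [175.35105904 236.84422412] world rect [0.507  0.2666] [0.279  0.1797] 50.0
[[0.3479999899864197, 0.21799999475479126], [0.4860000014305115, 0.10199999809265137], [0.6660000085830688, 0.3160000145435333], [0.527999997138977, 0.4309999942779541]]
top [552.  96.] 341 c [ 0.8296 -0.6061] [0.0921 0.0595] 36.6 z 0.1489 teal 0 
    [[0.7749999761581421, -0.6100000143051147], [0.8100000023841858, -0.6570000052452087], [0.8840000033378601, -0.6029999852180481], [0.8489999771118164, -0.5550000071525574]]
top [281. 189.] 853 c [0.612  0.0033] [0.0911 0.0456] 16.7 z 0.1495 teal 0 
    [[0.5619999766349792, 0.012000000104308128], [0.574999988079071, -0.03200000151991844], [0.6620000004768372, -0.004999999888241291], [0.6489999890327454, 0.03799999877810478]]
top [371. 200.] 875 c [ 0.5872 -0.1928] [0.0457 0.0906] 29.8 z 0.1523 teal 255 [ 0.
[... 426 characters left out ...]
07437], [0.42899999022483826, 0.24699999392032623]]
top [507. 301.] 949 c [ 0.3686 -0.4809] [0.0478 0.0904] 55.6 z 0.1494 teal 0 
    [[0.3179999887943268, -0.4749999940395355], [0.3919999897480011, -0.5260000228881836], [0.4189999997615814, -0.4869999885559082], [0.3449999988079071, -0.4359999895095825]]
top [403. 351.] 951 c [ 0.2659 -0.2549] [0.0906 0.0461] 8.1 z 0.1495 teal 0 
    [[0.21799999475479126, -0.23899999260902405], [0.2240000069141388, -0.2840000092983246], [0.3140000104904175, -0.2709999978542328], [0.3070000112056732, -0.22599999606609344]]
pink [ 0.61  -0.009  0.148]
pen [ 0.45  -0.007  0.01 ]
jar [ 0.776 -0.136  0.072]
spray [0.761 0.098 0.108]
brown [ 0.309 -0.24   0.147]
```

```bash
python3 - <<'E'
from h import *
d=cam('wrist'); save(d,'w0.png')
E
```

```text
(no output)
```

View pics/crop.png

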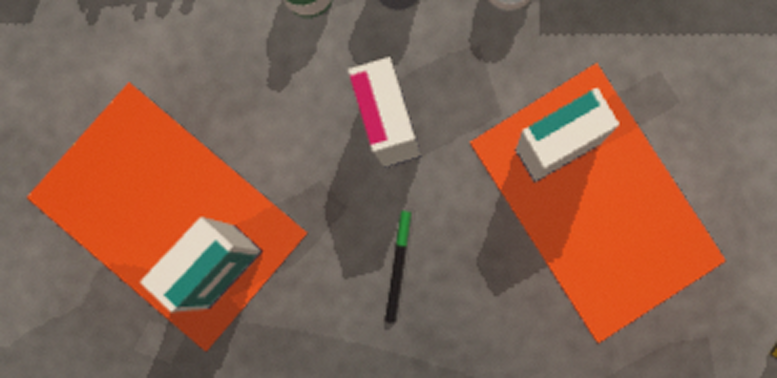

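The crop confirms it: each mat holds one white carton with a teal strip on top. Heights of 0.152 and the 45x90 tops match the given sizes. I'll shut the fingers and turn tool y along carton A's push direction (48°).

Request:
step_arm(
  targets=[
    [[0, 0, 0, 0, 0.92], [0, 0, 0, 0, 0.92], [0, 0, 0, 0, 0.92], [0, 0, 0, 0, 0.92], [0, 0, 0, 0, 0.92], [0, 0, 0, 0, 0]],
  ],
  squeeze=20,
)

```text
time: 0.65
eef_pos: [0.2172, 0.6388, 0.2308]
tcp_rot: [0.357, 0.934, -0.0, -0.0]
contact_force: [-0.9, -0.7, -0.4]
opening: 0.142
```

```bash
cat > go.py <<'E'
import sys
from h import *
from scipy.spatial.transform import Rotation as Ro
s=get_state(); p=np.array(s['eef_pos']); R=Ro.from_quat(s['tcp_rot']).as_matrix()
g=np.array([float(a) for a in sys.argv[1:4]])
print('t',s['time'],'p',p.round(4),'open',round(s['opening'],3),'yaw y',np.degrees(np.arctan2(R[1,1],R[0,1])).round(1),'F',np.round(s['contact_force'],2))
print('shift units total (4cm):',(R.T@(g-p)/0.04).round(3))
E
python3 go.py 0.412 0.160 0.231
```

```text
t 0.65 p [0.2172 0.6388 0.2308] open 0.142 yaw y 48.1 F [-0.87 -0.65 -0.39]
shift units total (4cm): [-1.1616e+01 -5.6650e+00  2.0000e-03]
```

Request:
step_arm(
  targets=[
    [[0, -0.645, -0.315, 0, 0], [0, -0.645, -0.315, 0, 0], [0, -0.645, -0.315, 0, 0], [0, -0.645, -0.315, 0, 0], [0, -0.645, -0.315, 0, 0], [0, -0.645, -0.315, 0, 0], [0, -0.645, -0.315, 0, 0], [0, -0.645, -0.315, 0, 0], [0, -0.645, -0.315, 0, 0]],
  ],
)

```text
time: 1.4
eef_pos: [0.315, 0.3984, 0.2312]
tcp_rot: [0.355, 0.935, -0.0, -0.0]
contact_force: [-0.2, -0.7, 0.8]
opening: -0.004
```

Request:
step_arm(
  targets=[
    [[0, -0.645, -0.315, 0, 0], [0, -0.645, -0.315, 0, 0], [0, -0.645, -0.315, 0, 0], [0, -0.645, -0.315, 0, 0], [0, -0.645, -0.315, 0, 0], [0, -0.645, -0.315, 0, 0], [0, -0.645, -0.315, 0, 0], [0, -0.645, -0.315, 0, 0], [0, -0.645, -0.315, 0, 0], [0, 0, 0, 0, 0]],
  ],
)

```text
time: 2.23
eef_pos: [0.4138, 0.1571, 0.2314]
tcp_rot: [0.358, 0.934, -0.001, 0.001]
contact_force: [-1.3, 0.1, 0.4]
opening: 0.0
```

```bash
python3 go.py 0.412 0.160 0.125; python3 - <<'E'
from h import *
d=cam('side'); save(d,'s1.png')
E
```

```text
t 2.2333 p [0.4138 0.1571 0.2314] open 0.0 yaw y 48.1 F [-1.33  0.14  0.4 ]
shift units total (4cm): [0.088 0.024 2.66 ]
```

View pics/s1.png

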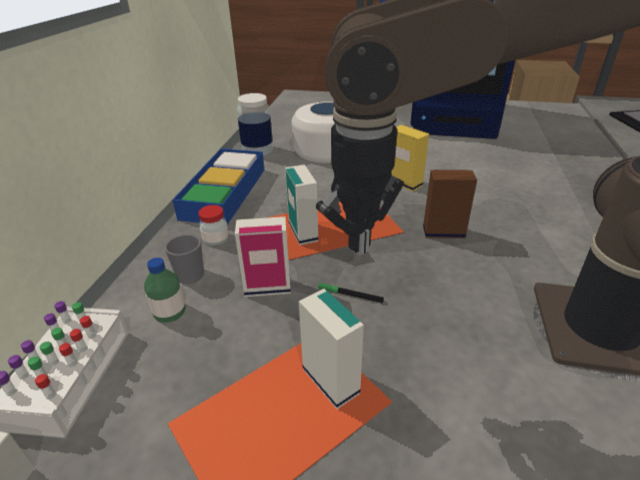

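The closed fingers, tips at (360,248), hang clear in front of the teal face of the near carton at (330,345). I'll lower to z about 0.133, just under the carton's top.

Request:
step_arm(
  targets=[
    [[0, 0.03, 0, 0.6, 0], [0, 0.03, 0, 0.6, 0], [0, 0.03, 0, 0.6, 0], [0, 0, 0, 0.4, 0], [0, 0, 0, 0.25, 0], [0, 0, 0, 0, 0]],
  ],
)

```text
time: 2.78
eef_pos: [0.4077, 0.1634, 0.1309]
tcp_rot: [0.356, 0.935, -0.001, -0.002]
contact_force: [0.2, -0.2, 0.8]
opening: -0.001
```

```bash
python3 go.py 0.4318 0.1823 0.133
```

```text
t 2.7833 p [0.4077 0.1634 0.1309] open -0.001 yaw y 48.3 F [ 0.18 -0.22  0.8 ]
shift units total (4cm): [-0.135  0.754 -0.057]
```

Request:
step_arm(
  targets=[
    [[0, -0.07, 0.12, 0, 0], [0, -0.06, 0.12, 0, 0], [0, 0, 0.1, 0, 0], [0, 0, 0.1, 0, 0], [0, 0, 0.1, 0, 0], [0, 0, 0.1, 0, 0], [0, 0, 0.1, 0, 0], [0, 0, 0.1, 0, 0]],
  ],
)

```text
time: 3.45
eef_pos: [0.4363, 0.1848, 0.1334]
tcp_rot: [0.357, 0.934, 0.0, 0.0]
contact_force: [-0.0, 0.1, -0.4]
opening: -0.002
```

```bash
python3 go.py 0.4318 0.1823 0.133;python3 - <<'E'
from h import *
d=cam('side'); save(d,'s2.png')
E
```

```text
t 3.45 p [0.4363 0.1848 0.1334] open -0.002 yaw y 48.2 F [-0.03  0.11 -0.38]
shift units total (4cm): [ 0.042 -0.123  0.01 ]
```

View pics/s2.png

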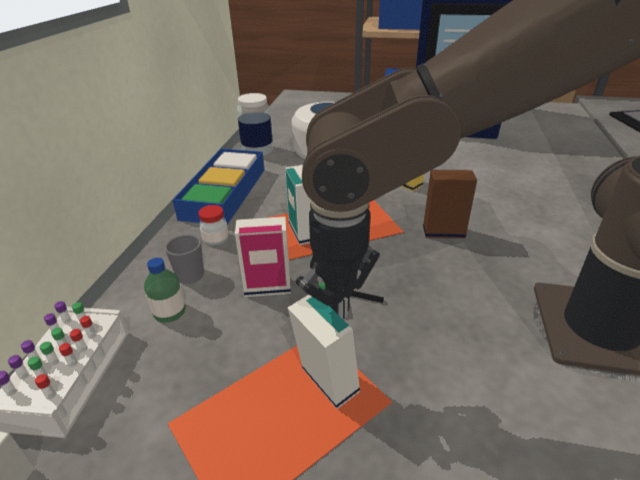

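The carton at (325,350) is leaning by several degrees, and its foot hasn't moved. I'll keep pushing past the balance point.

Request:
step_arm(
  targets=[
    [[0, 0, 0.12, 0, 0], [0, 0, 0.12, 0, 0], [0, 0, 0.12, 0, 0], [0, 0, 0.12, 0, 0], [0, 0, 0.12, 0, 0], [0, 0, 0.12, 0, 0], [0, 0, 0.12, 0, 0], [0, 0, 0, 0, 0]],
  ],
)

```text
time: 4.17
eef_pos: [0.4591, 0.2101, 0.1335]
tcp_rot: [0.356, 0.934, 0.0, 0.0]
contact_force: [0.6, -0.2, -0.2]
opening: -0.001
```

```bash
python3 go.py 0.4318 0.1823 0.133;python3 - <<'E'
from h import *
d=cam('side'); save(d,'s3.png')
E
```

```text
t 4.1667 p [0.4591 0.2101 0.1335] open -0.001 yaw y 48.2 F [ 0.65 -0.2  -0.17]
shift units total (4cm): [ 0.046 -0.974  0.011]
```

View pics/s3.png

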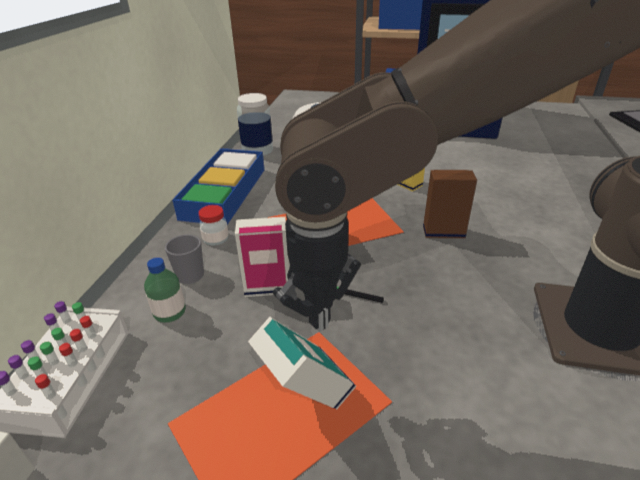

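The carton is past balance and falling free. I'll lift clear and turn the tool for the second carton.

Request:
step_arm(
  targets=[
    [[0, 0, 0, -0.4, 0], [0, 0, 0, -0.6, 0], [0, 0, 0, -0.6, 0], [0, 0, 0, -0.6, 0], [0, 0, 0, -0.3, 0.92], [0, 0, 0, 0, 0.92], [0, 0, 0, 0, 0.92], [0, 0, 0, 0, 0.92], [0, 0, 0, 0, 0]],
  ],
)

```text
time: 4.97
eef_pos: [0.4583, 0.2094, 0.2334]
tcp_rot: [0.502, 0.865, -0.0, 0.0]
contact_force: [-0.7, 0.0, -0.4]
opening: -0.001
```

```bash
python3 go.py 0.637 -0.164 0.231;python3 - <<'E'
from h import *
d=cam('side'); save(d,'s4.png')
E
```

```text
t 4.9667 p [0.4583 0.2094 0.2334] open -0.001 yaw y 29.7 F [-0.67  0.   -0.41]
shift units total (4cm): [-10.323  -0.75    0.06 ]
```

View pics/s4.png

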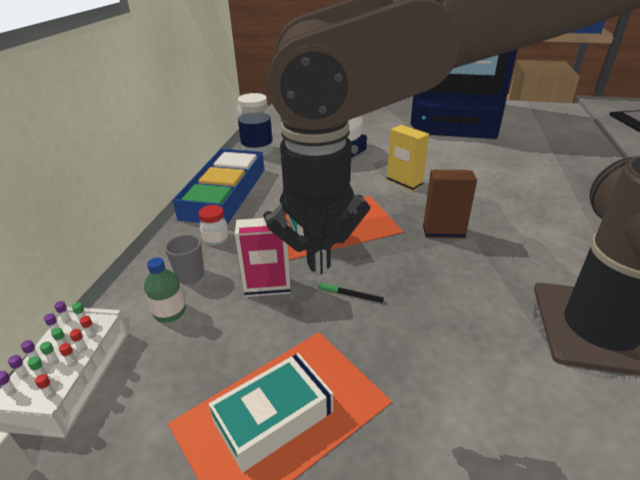

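The first carton lies flat at (270,410), teal panel up and centred on the mat. I'll travel to the second one at z 0.23; the pink carton's top is at 0.15, so that clears.

Request:
step_arm(
  targets=[
    [[0, -0.57, -0.042, 0, 0], [0, -0.57, -0.042, 0, 0], [0, -0.57, -0.042, 0, 0], [0, -0.57, -0.042, 0, 0], [0, -0.57, -0.042, 0, 0], [0, -0.57, -0.042, 0, 0], [0, -0.57, -0.042, 0, 0], [0, -0.57, -0.042, 0, 0], [0, -0.57, -0.042, 0, 0]],
  ],
)

```text
time: 5.77
eef_pos: [0.5476, 0.0229, 0.2331]
tcp_rot: [0.5, 0.866, -0.0, -0.0]
contact_force: [0.0, 0.1, -0.4]
opening: 0.003
```

Request:
step_arm(
  targets=[
    [[0, -0.57, -0.042, 0, 0], [0, -0.57, -0.042, 0, 0], [0, -0.57, -0.042, 0, 0], [0, -0.57, -0.042, 0, 0], [0, -0.57, -0.042, 0, 0], [0, -0.57, -0.042, 0, 0], [0, -0.57, -0.042, 0, 0], [0, -0.57, -0.042, 0, 0], [0, -0.57, -0.042, 0, 0], [0, 0, 0, 0, 0]],
  ],
)

```text
time: 6.6
eef_pos: [0.6371, -0.1652, 0.2328]
tcp_rot: [0.502, 0.865, -0.001, 0.0]
contact_force: [-1.1, 0.9, 0.8]
opening: -0.003
```

```bash
python3 go.py 0.637 -0.164 0.133;python3 - <<'E'
from h import *
d=cam('side'); save(d,'s5.png')
E
```

```text
t 6.6 p [ 0.6371 -0.1652  0.2328] open -0.003 yaw y 29.8 F [-1.09  0.86  0.78]
shift units total (4cm): [0.031 0.014 2.494]
```

View pics/s5.png

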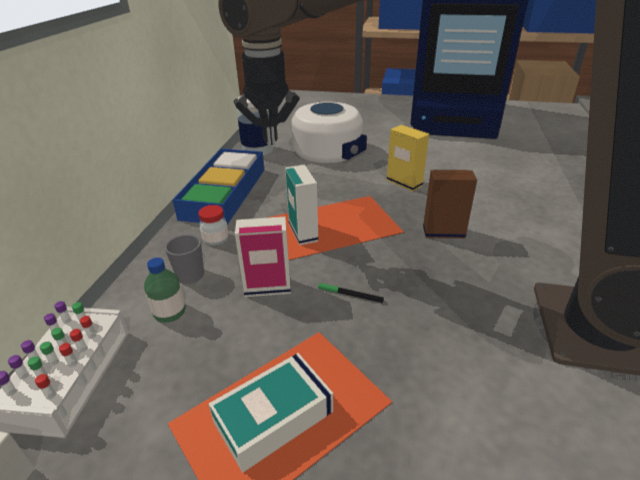

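The fingertips at (270,140) are above and behind the second carton's teal face at (293,200). I'll lower, then push along -y.

Request:
step_arm(
  targets=[
    [[0, 0, 0, 0.6, 0], [0, 0, 0, 0.6, 0], [0, 0, 0, 0.6, 0], [0, 0, 0, 0.4, 0], [0, 0, 0, 0.25, 0], [0, 0, 0, 0, 0]],
  ],
)

```text
time: 7.15
eef_pos: [0.6343, -0.16, 0.1321]
tcp_rot: [0.501, 0.866, -0.0, -0.003]
contact_force: [-0.5, 0.8, 0.1]
opening: 0.001
```

```bash
python3 go.py 0.6067 -0.1816 0.133
```

```text
t 7.15 p [ 0.6343 -0.16    0.1321] open 0.001 yaw y 29.9 F [-0.53  0.77  0.07]
shift units total (4cm): [-0.125 -0.868 -0.021]
```

Request:
step_arm(
  targets=[
    [[0, -0.06, -0.12, 0, 0], [0, -0.06, -0.12, 0, 0], [0, 0, -0.1, 0, 0], [0, 0, -0.1, 0, 0], [0, 0, -0.1, 0, 0], [0, 0, -0.1, 0, 0], [0, 0, -0.1, 0, 0], [0, 0, -0.1, 0, 0], [0, 0, -0.1, 0, 0]],
  ],
)

```text
time: 7.9
eef_pos: [0.6057, -0.1846, 0.1355]
tcp_rot: [0.501, 0.865, 0.0, 0.0]
contact_force: [-0.1, -0.5, -0.6]
opening: 0.001
```

```bash
python3 go.py 0.6067 -0.1816 0.133;python3 - <<'E'
from h import *
d=cam('side'); save(d,'s6.png')
E
```

```text
t 7.9 p [ 0.6057 -0.1846  0.1355] open 0.001 yaw y 29.8 F [-0.13 -0.53 -0.62]
shift units total (4cm): [0.053 0.059 0.061]
```

View pics/s6.png

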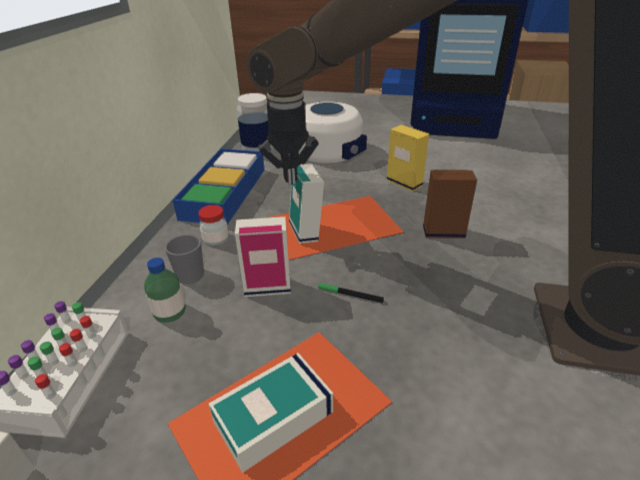

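The second carton at (305,205) is leaning and pivoting on its foot. I'll keep pushing.

Request:
step_arm(
  targets=[
    [[0, 0, -0.12, 0, 0], [0, 0, -0.12, 0, 0], [0, 0, -0.12, 0, 0], [0, 0, -0.12, 0, 0], [0, 0, -0.12, 0, 0], [0, 0, -0.12, 0, 0], [0, 0, -0.12, 0, 0], [0, 0, -0.12, 0, 0], [0, 0, 0, 0, 0]],
  ],
)

```text
time: 8.7
eef_pos: [0.5719, -0.2039, 0.1352]
tcp_rot: [0.502, 0.865, -0.0, -0.0]
contact_force: [-0.1, 0.4, -0.5]
opening: 0.002
```

```bash
python3 go.py 0.6067 -0.1816 0.133;python3 - <<'E'
from h import *
d=cam('side'); save(d,'s7.png')
E
```

```text
t 8.7 p [ 0.5719 -0.2039  0.1352] open 0.002 yaw y 29.8 F [-0.08  0.37 -0.49]
shift units total (4cm): [0.053 1.032 0.055]
```

View pics/s7.png

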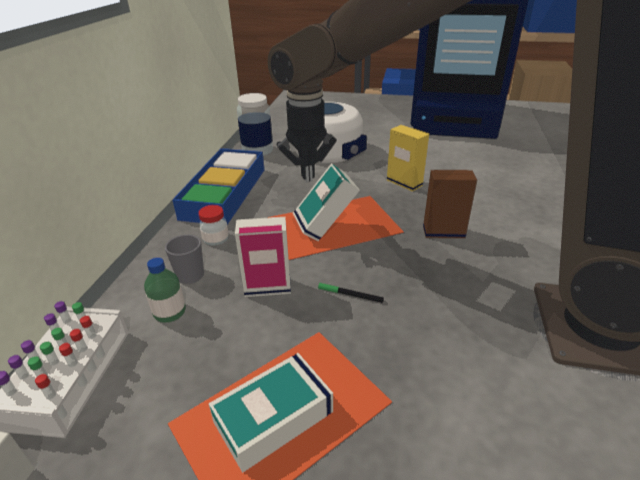

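Request:
step_arm(
  targets=[
    [[0, 0, 0, -0.4, 0], [0, 0, 0, -0.7, 0], [0, 0, 0, -0.7, 0], [0, 0, 0, -0.7, 0], [0, 0, 0.5, -0.3, 0], [0, 0, 0.7, 0, 0], [0, 0, 0.7, 0, 0], [0, 0, 0.4, 0, 0], [0, 0, 0, 0, 0], [0, 0, 0, 0, 0]],
  ],
)

```text
time: 9.58
eef_pos: [0.6528, -0.1572, 0.2468]
tcp_rot: [0.501, 0.866, -0.0, -0.0]
contact_force: [-0.4, 0.6, 0.1]
opening: -0.002
```

```bash
cat > chk.py <<'E'
from h import *
print(get_state()['time'])
for n in('top','side'):
    d=cam(n); save(d,n+'F.png'); P=pts(d)
    hsv=cv2.cvtColor(d['pixels'],cv2.COLOR_RGB2HSV); H,S=hsv[...,0],hsv[...,1]
    m=((H>78)&(H<98)&(S>100)&(P[...,2]>0.02)&(P[...,2]<0.2)&(d['range_z']>0)).astype(np.uint8)
    m=cv2.morphologyEx(m,cv2.MORPH_CLOSE,np.ones((15,15)))
    L=cv2.connectedComponentsWithStats(m)
    for i in range(1,L[0]):
        if L[2][i,4]<200: continue
        q=P[(L[1]==i)&(d['range_z']>0)]; q=q[(q[:,2]>.02)&(q[:,2]<.08)]
        r=cv2.minAreaRect(q[:,:2].astype(np.float32)); 
        A=np.c_[q[:,:2],np.ones(len(q))]; c=np.linalg.lstsq(A,q[:,2],rcond=None)[0]
        print(n,L[3][i].round(),L[2][i,4],'c',np.round(r[0],4),np.round(r[1],3),'z',np.median(q[:,2]).round(4),'tilt deg',np.degrees(np.arctan(np.hypot(*c[:2]))).round(2))
        for mm,mc,a in(('left',(0.507,0.2666),50.0),('right',(0.5225,-0.2388),32.2)):
            v=np.array(r[0])-mc; a=np.radians(a)
            if np.hypot(*v)<.15: print('   on',mm,'along/across',round(v@[np.cos(a),np.sin(a)],4),round(v@[-np.sin(a),np.cos(a)],4))
    if n=='top':
        m=((P[...,2]>0.143)&(P[...,2]<0.165)&(np.linalg.norm(P[...,:2]-[.612,.0033],axis=-1)<.09))
        r=cv2.minAreaRect(P[m][:,:2].astype(np.float32)); print('pink',np.round(r[0],4),np.round(r[1],3),np.median(P[m][:,2]))
E
python3 chk.py; python3 go.py 0.6 -.2 .2
```

```text
9.5833
top [166. 234.] 1642 c [0.5225 0.2838] [0.125 0.076] z 0.0481 tilt deg 0.08
   on left along/across 0.0231 -0.0008
top [390. 247.] 1628 c [ 0.4919 -0.2464] [0.123 0.076] z 0.0482 tilt deg 0.17
   on right along/across -0.03 0.0099
pink [0.6123 0.0035] [0.091 0.046] 0.14958971451673583
side [346. 208.] 833 c [ 0.4906 -0.2473] [0.122 0.075] z 0.0471 tilt deg 0.23
   on right along/across -0.0315 0.0098
side [262. 405.] 3840 c [0.5228 0.2861] [0.13  0.077] z 0.0472 tilt deg 0.29
   on left along/across 0.0251 0.0005
t 9.6833 p [ 0.652 -0.158  0.247] open 0.002 yaw y 29.8 F [-0.02  0.75 -0.27]
shift units total (4cm): [-0.266 -1.648  1.176]
```

View pics/topF.png

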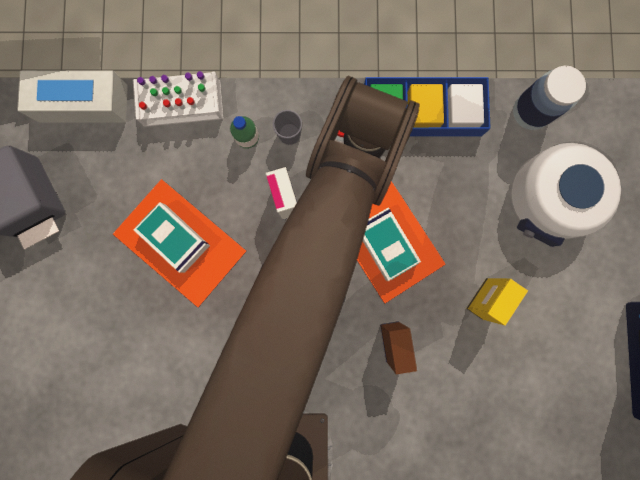

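View pics/sideF.png

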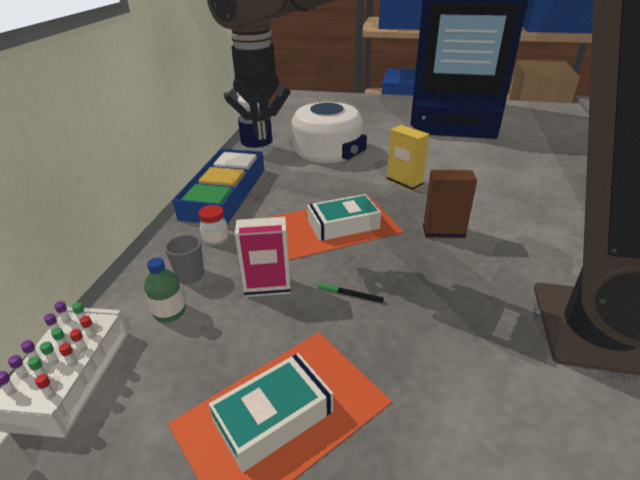

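Both cartons lie flat with teal up, at top-view (166,234) and (390,247). The offsets are 23 and 30 mm along the mats and at most 10 mm across. The pink carton at (281,190) is unmoved and the robot is clear of everything, so I'm handing in.

```bash
python3 -c "
from plant import sign_off; print(sign_off())"
```

```text
the job is handed in; nothing more can be done
None
```

I pushed both teal cartons over with the closed fingertips, without gripping or lifting either one, and handed the job in at about 9.7 s. Sign-off gives no verdict.

| Check | Left carton | Right carton | Limit |
|---|---|---|---|
| Tilt of the upward teal panel | under 0.3° | under 0.3° | 7° |
| Top of panel above work surface | 48 mm | 48 mm | 48 mm expected when flat (45 mm carton on a 3 mm mat) |
| Panel centre from mat centre, along | 23 mm | 30 mm | 70 mm |
| Panel centre from mat centre, across | under 1 mm | 10 mm | 50 mm |

- **Camera agreement:** the top and side cameras agreed within about 2 mm on position. The offsets are to the teal panel's centre, which sits slightly off the carton's own centre.
- **Pink carton:** it was still standing and had moved less than 1 mm.
- **Other objects:** the jar, bottle, cup and pen looked unmoved in the pictures. I did not measure them again.
- **Forces and clearance:** the force readings after each move never exceeded about 2 N. At hand-in the gripper was about 0.25 m above the surface, touching nothing.

No check failed.

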